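Restart the tripped compressor at its starter desk

TASK

The garage compressor has tripped: restart it at the green starter desk on the bench. First press the square reset button fully down, hold it for half a second and let it come back up; then do the same with the long bar-shaped start button. Do not press the round stop button, and leave the glass jar standing where it is.

Things in the scene. Friction and masses are not known exactly. Their poses are not given: they have to be found in the camera images.
- reset_top (a point): Centre of the top face of the reset button: a square light grey key, 36 x 36 mm, on a 78 x 78 mm dark steel switch box. At rest the point is 88 mm above the bench, 16 mm above its box. The key (and this point) goes straight down 8 mm against a spring (1.4 N to start it moving, 4.5 N fully down) and springs back up when let go.
- start_top (a point): Centre of the top face of the start button: a long bar-shaped light grey key, 66 x 26 mm (66 mm along this point's y), with the same box, height, travel and spring. The three button boxes and a box with a small white dome lamp sit in a square of four, 100 mm between centres, on the fixed green desk (230 x 230 x 50 mm). Which box is in which place varies; so do the desk's place and yaw.
- stop_top (a point): Centre of the top face of the stop button: a round light grey mushroom key, 46 mm across, with the same box, height, travel and spring. Not to be pressed.
- jar: Closed green glass jar, 76 mm across and 115 mm high, 0.45 kg, standing loose on the bench beside the desk. Origin at the centre of its underside, z up.
Things that resemble listed ones, but are neither listed nor needed, are in the scene too. There is more than one size of the jar; the job needs the smallest.

How it is judged (in metres and radians):
On the way, in this order (a step that is already met when the one before it is completed fails the run):
1. the reset button is held down, the start button is up (distance of reset_top from where it was at the start of the episode above 0.005 m and distance of start_top from where it was at the start of the episode below 0.003 m), for 0.2 s.
2. the reset button has come back up (distance of each of reset_top, start_top from where it was at the start of the episode below 0.003 m), for 0.1 s.
3. the start button is held down, the reset button is up (distance of start_top from where it was at the start of the episode above 0.005 m and distance of reset_top from where it was at the start of the episode below 0.003 m), for 0.2 s.
At the end, for the whole second after the job is handed in: After the presses in order, all three buttons are back up (within 3 mm of their rest height) and the jar stands upright (within 11 degrees) within 30 mm of where it was. A press counts when the key is more than 5 mm down for 0.2 s (all of step 2 and distance of stop_top from where it was at the start of the episode below 0.003 m and angle between jar's own z axis and vertical below 0.2 rad and distance of jar from where it was at the start of the episode below 0.03 m); the robot touches nothing.
It fails at once if the stop button is pressed (more than 4 mm down) (distance of stop_top from where it was at the start of the episode above 0.004 m).
It fails at once if the jar is tipped over or pushed away (angle between jar's own z axis and vertical above 0.5 rad or distance of jar from where it was at the start of the episode above 0.05 m).
It also fails if it takes over 38 s, if anything falls off the work surface, if the arm or the gripper's body presses on something with over 40 N, if the wrist force passes 120 N, or if a joint passes its speed limit or range.

ROBOT

A 7-joint arm with a two-finger parallel gripper is mounted at the origin on the work surface. World frame = base frame: x ahead of the robot, y to its left, z up, the work surface at z = 0. Lengths are in m, angles in degrees, forces in N, time in s.
With the tool pointing down it reaches from about 0.425 to 0.925 m from the base axis. Payload 6.8 kg.
Tool frame: the origin (TCP) lies on the centre line of the jaws, within the pads' length; the fingertips stand 8 mm ahead of it and the grasp point (between the pads) lies 11 mm behind it; z points along the fingers, y is the line along which they close (so a half turn about z gives the same grasp; the last joint's range is limited). The gripper opens to 85 mm and grips with 20 to 120 N. Pads are 22 mm wide; open, the fingers measure 114 mm over their backs; the gripper's body (76 mm by 85 mm) begins 54 mm behind the grasp point. The pads swing forward as they close: fully open they stand 13 mm farther back than shut.
Start: joints at [-72.714, 27.33, 1.283, 89.118, -0.659, 63.558, -4.761], TCP at [0.269, 0.619, 0.239] pointing down, gripper open.
Joint ranges: [-169.35, 169.35], [-19.33, 120.38], [-80.79, 83.38], [13.8, 139.57], [-78.32, 258.32], [9.67, 109.79], [-169.56, 169.56]. Speed limits (degrees/s): [136.94, 136.94, 180, 180, 180, 180, 180].

INTERFACE

Orientations are given as [roll, pitch, yaw] about the fixed x, y, z axes, in that order (R = Rz(yaw) Ry(pitch) Rx(roll)).
In Python, from cell import robot, eyes gives the robot as it stands.
- The arm moves only by the tool drive_tool, never from a script. Its arguments are lists of equal length, an entry for each row: "grip": the finger opening in cm, from 0 to 8.54; "translation": the shift along the world's x, y, z in cm, a list of three; "twist": the turn, a rotation vector about the world's x, y, z in rad, a list of three. A call has 1 to 8 rows; each row shifts and turns the commanded pose from where the row before left it; what a row does not reach is not made up. A row lasts 1/12 s, in which the tool goes at most 41.7 mm and 7.16 degrees, less where a joint would pass 70% of its speed; a pose out of reach is approached as far as the arm can. A call with a gripper value outside its range is refused whole. The fingers move at their own pace and stop on an object; the grip force is fixed at half the most. Time passes only in rows, so rows that do not move let the fingers close. It gives the time, the measured TCP pose, the force, the opening and the grip force at its end, in the units of the state.
- robot.state(): the state, without advancing time (a new reading comes with each control period).
- eyes.get_image(name): name is "side" or "top"; returns (picture, depth): 420x560x3 uint8, red, green, blue; 420x560 float32, m along the optical axis (not along the pixel's ray), 0 where there is no reading.
- eyes.get_calibration(name): a dict with "fx", "fy", "cx", "cy" (pixels), "dist_coeffs" ([k1, k2, p1, p2, k3] as OpenCV has them; the pictures are not rectified), "R" (3x3) and "t" (3): a world point X has camera coordinates R X + t. Camera axes: x right, y down, z forward; pixel columns grow to the right and rows downward; lengths in m; the calibration is good to about 2 mm. A picture is of the moment at which its call begins. get_calibration takes no time and is no camera call.
- robot.close_job(): hands the job in; it is judged then, once.
The state is a dict: "t": time; "qpos": joint angles; "joint_velocities": joint speeds; "tau": joint torques, N m; "position": TCP position; "orientation": TCP orientation; "ft_force": force on the tool from outside, world axes, zero at the start; "moment": the same for the moment, N m; "grip_width": finger opening in m; "finger_force": force on a finger pad.
Only numpy, scipy, OpenCV 4.12 (cv2) and the standard library are available. Lean on these libraries where they do the work, as an engineer would, in place of code of your own. Each camera call takes 0.05 s, during which the arm holds its last target. There are 200 camera calls.

## Working session

There is one attempt and no reset: what is moved stays moved. The work goes in short steps, Python scripts to look and compute and a tool call to move; the robot and the scene stay as the last step left them, time stands still between calls to the robot, and variables do not carry over. Pictures are saved under pics/ and viewed, at most 10 in all, crops included, and the job is handed in when it is done.

Besides the shell and the picture viewer there is one more tool, called after "Call:" as name(argument=value, ...), one argument or row to a line, values as JSON. drive_tool: Moves the arm, as the interface text tells. Its arguments: {"type":"object","properties":{"grip":{"type":"array","items":{"type":"number"}},"translation":{"type":"array","items":{"type":"array","items":{"type":"number"}}},"twist":{"type":"array","items":{"type":"array","items":{"type":"number"}}}},"required":["grip","translation","twist"]}

```bash
mkdir -p pics
cat > h.py <<'E'
import numpy as np, cv2
from cell import robot, eyes
def grab(n):
    im,d=eyes.get_image(n); np.savez(f'{n}.npz',im=im,d=d); cv2.imwrite(f'pics/{n}_{robot.state()["t"]:.2f}.png',im[:,:,::-1]); return im,d
def world(n,uv,d):
    c=eyes.get_calibration(n); K=np.array([[c['fx'],0,c['cx']],[0,c['fy'],c['cy']],[0,0,1]])
    uv=np.array(uv,float).reshape(-1,1,2)
    p=cv2.undistortPoints(uv,K,np.array(c['dist_coeffs']))[:,0]
    z=np.array([d[int(round(v)),int(round(u))] for u,v in uv[:,0]])
    P=np.c_[p*z[:,None],z]
    return (P-np.array(c['t']))@np.array(c['R'])
E
python3 - <<'E'
from h import *
for n in('side','top'):
    grab(n); c=eyes.get_calibration(n); print(n,-np.array(c['R']).T@c['t'])
print(robot.state())
E
ls pics
```

```text
side [ 0.34249461 -0.39249968  0.53945046]
top [0.4247339  0.10834467 0.83395305]
{'t': 0.1, 'qpos': array([-72.71324677,  27.37258492,   1.28139015,  89.17192853,
        -0.65986337,  63.55858846,  -4.76219837]), 'joint_velocities': array([ 0.01625693, -0.10377803,  0.03745319, -0.1984208 ,  0.07115159,
       -0.00927006,  0.07385666]), 'tau': array([ 4.43383513e-03, -5.97759426e+01,  1.61402073e+00, -2.81953311e+01,
        1.29599721e-02,  4.96071676e-03,  2.19864724e-06]), 'position': array([0.26875403, 0.6186226 , 0.23841079]), 'orientation': array([-1.79904490e+02,  6.72406653e-03,  1.56518272e+02]), 'ft_force': array([-0.18415107, -0.16113442,  0.20964254]), 'moment': array([-0.01068018,  0.02086468,  0.01707948]), 'finger_force': 0.0, 'grip_width': 0.0855651853778649}
side_0.05.png
top_0.10.png
```

View pics/side_0.05.png

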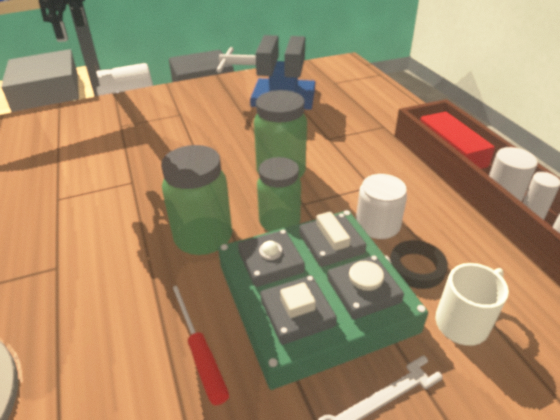

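View pics/top_0.10.png

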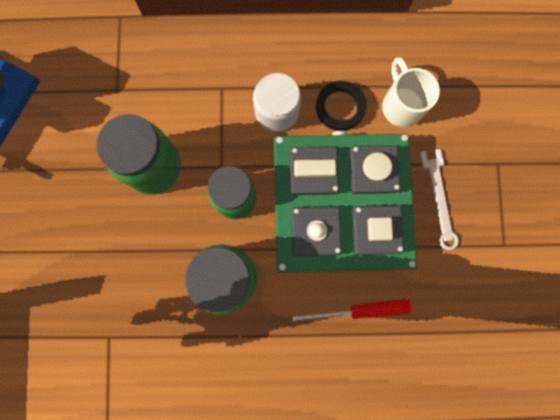

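Side view: square reset (297,300), bar start (333,231), round stop (366,275), lamp (270,249). The smallest jar is at (280,195), with larger ones at (197,200) and (280,130). Top view: reset (380,229), start (315,168), stop (377,166), lamp (317,230), jar (232,190).
What could be mistaken for the reset key: stop key, lamp, white tin at top (277,102). I choose by shape and will check in a crop.

Run:
```python
from h import *
np.set_printoptions(precision=4,suppress=True)
P={'side':[(297,300),(333,231),(366,275),(270,249),(280,170),(192,165),(280,103)],'top':[(380,229),(315,168),(377,166),(317,230),(231,187),(218,278),(129,145)]}
for n in P:
    f=np.load(n+'.npz'); print(n); print(world(n,P[n],f['d']))
    # refine keys: pixels within window whose world z in 80..96mm
    for name,(u,v) in zip(['reset','start','stop'],P[n]):
        g=[(x,y) for x in range(u-35,u+36) for y in range(v-35,v+36) if f['d'][y,x]>0]
        W=world(n,g,f['d']); c=world(n,[(u,v)],f['d'])[0]
        m=(W[:,2]>.081)&(W[:,2]<.097)&(np.linalg.norm(W[:,:2]-c[:2],axis=1)<.042)
        r=cv2.minAreaRect((W[m,:2]*1000).astype(np.float32)); print(name,W[m].mean(0),np.median(W[m,2]),r)
im=np.load('top.npz')['im'][120:280,260:430,::-1]
cv2.imwrite('pics/crop.png',cv2.resize(im,None,fx=3,fy=3))
```

```text
side
[[ 0.4857 -0.0675  0.0893]
 [ 0.5845  0.0308  0.0882]
 [ 0.5871 -0.0626  0.0884]
 [ 0.4861  0.0323  0.0862]
 [ 0.5541  0.168   0.1161]
 [ 0.4148  0.1731  0.1592]
 [ 0.6102  0.3116  0.1585]]
reset [ 0.4871 -0.0633  0.088 ] 0.08843367518783177 ((488.3493347167969, -60.990821838378906), (36.07405471801758, 35.20396041870117), 0.348507821559906)
start [0.5859 0.0354 0.088 ] 0.08865827972308354 ((587.5899047851562, 38.77207946777344), (26.440357208251953, 66.04470825195312), 0.5965936779975891)
stop [ 0.5869 -0.0629  0.0883] 0.0887731419672586 ((588.4117431640625, -60.750213623046875), (43.88574981689453, 45.31024932861328), 66.46575927734375)
top
[[ 0.4883 -0.0579  0.0903]
 [ 0.587   0.0413  0.0903]
 [ 0.5892 -0.0579  0.0892]
 [ 0.4884  0.0406  0.0885]
 [ 0.5533  0.1724  0.1178]
 [ 0.417   0.1871  0.1592]
 [ 0.6101  0.3175  0.16  ]]
reset [ 0.4894 -0.0589  0.0882] 0.08837806031884224 ((489.740966796875, -59.81753158569336), (36.66132354736328, 36.22755432128906), 89.678466796875)
start [0.5881 0.0417 0.0883] 0.08844573334367901 ((588.6798706054688, 41.36565399169922), (26.28354835510254, 65.91181182861328), 1.4983257055282593)
stop [ 0.5889 -0.0583  0.0885] 0.08868718533359059 ((589.2664184570312, -58.806182861328125), (45.142311096191406, 44.731895446777344), 77.63621520996094)
```

View pics/crop.png

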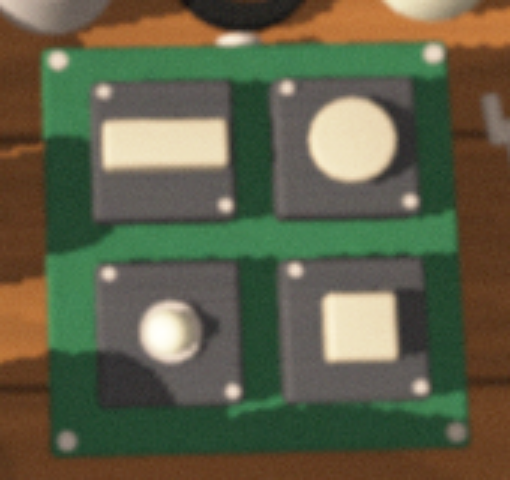

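The crop confirms it: square reset bottom-right, bar start top-left (lamp bottom-left, round stop top-right). The two views agree within about 2 mm: reset (0.489,-0.060), start (0.588,0.040), tops at 0.088.

Call:
drive_tool(
  grip=[0,0,0,0,0,0,0,0],
  translation=[
    [0.9,-2.8,0.3],
    [0.9,-2.8,0.3],
    [0.9,-2.8,0.3],
    [0.9,-2.8,0.3],
    [0.9,-2.8,0],
    [0.9,-2.8,0],
    [0.9,-2.8,0],
    [0.9,-2.8,0],
  ],
  twist=[
    [0,0,0.017],
    [0,0,0.017],
    [0,0,0.017],
    [0,0,0.017],
    [0,0,0.017],
    [0,0,0.017],
    [0,0,0.017],
    [0,0,0.017],
  ],
)

```text
t: 0.77
position: [0.341, 0.3934, 0.251]
orientation: [-180.0, -0.0, 164.4]
ft_force: [-0.1, -0.1, -0.4]
grip_width: -0.0004
finger_force: 0.0
```

Call:
drive_tool(
  grip=[0,0,0,0,0,0,0,0],
  translation=[
    [0.9,-2.8,0],
    [0.9,-2.8,0],
    [0.9,-2.8,0],
    [0.9,-2.8,0],
    [0.9,-2.8,0],
    [0.9,-2.8,0],
    [0.9,-2.8,0],
    [0.9,-2.8,0],
  ],
  twist=[
    [0,0,0.017],
    [0,0,0.017],
    [0,0,0.017],
    [0,0,0.017],
    [0,0,0.017],
    [0,0,0.017],
    [0,0,0.017],
    [0,0,0.017],
  ],
)

```text
t: 1.43
position: [0.4129, 0.1696, 0.2512]
orientation: [-180.0, -0.0, 172.2]
ft_force: [0.5, 0.8, 0.5]
grip_width: 0.0
finger_force: 0.0
```

Call:
drive_tool(
  grip=[0,0,0,0,0,0,0,0],
  translation=[
    [0.9,-2.8,0],
    [0.9,-2.8,0],
    [0.9,-2.8,0],
    [0.9,-2.8,0],
    [0.9,-2.8,-1],
    [0.9,-2.8,-1],
    [0.9,-2.8,-1],
    [0,0,-1],
  ],
  twist=[
    [0,0,0.017],
    [0,0,0.017],
    [0,0,0.017],
    [0,0,0.017],
    [0,0,0.017],
    [0,0,0.017],
    [0,0,0.017],
    [0,0,0.017],
  ],
)

```text
t: 2.1
position: [0.4768, -0.0307, 0.2111]
orientation: [-179.9, 0.1, 179.5]
ft_force: [0.0, 0.2, 0.3]
grip_width: 0.0002
finger_force: 0.0
```

Commanded ≈ (0.476,-0.027→-0.031, 0.211); remaining +1.3, -2.9 cm, then down to 0.116.

Call:
drive_tool(
  grip=[0,0,0,0,0,0,0,0],
  translation=[
    [0.6,-1.5,-1],
    [0.6,-1.4,-1.5],
    [0,0,-2],
    [0,0,-2],
    [0,0,-1.5],
    [0,0,-1],
    [0,0,-0.5],
    [0,0,0],
  ],
  twist=[
    [0,0,0],
    [0,0,0],
    [0,0,0],
    [0,0,0],
    [0,0,0],
    [0,0,0],
    [0,0,0],
    [0,0,0],
  ],
)

```text
t: 2.77
position: [0.4873, -0.0536, 0.1155]
orientation: [-180.0, -0.1, 179.9]
ft_force: [-0.2, -0.5, -0.3]
grip_width: 0.0002
finger_force: 0.0
```

Run:
```python
from h import *
im,_=grab('side'); print(robot.state()['position'],robot.state()['ft_force'])
cv2.imwrite('pics/close1.png',cv2.resize(im[150:390,180:460,::-1],None,fx=2,fy=2))
```

```text
[ 0.48788483 -0.05372404  0.11627428] [ 0.66543487 -0.32425143  0.40555812]
```

View pics/close1.png

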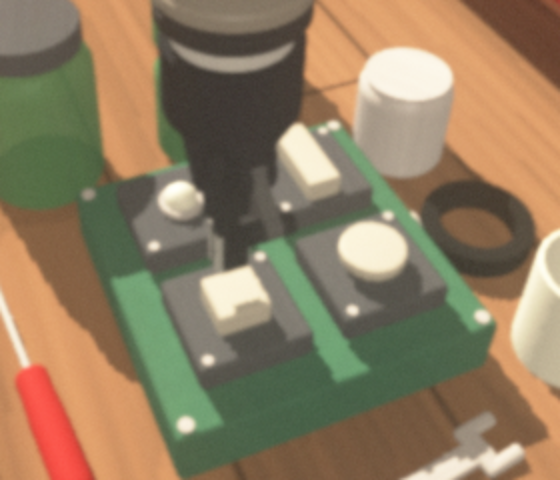

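The closed fingers (crop tip about (230,262)) hang above the square key (235,290), slightly toward the lamp side, so I correct y by -0.6 cm and descend.

Call:
drive_tool(
  grip=[0,0,0,0,0,0],
  translation=[
    [0.1,-0.6,0],
    [0,0,-0.7],
    [0,0,-0.6],
    [0,0,-0.6],
    [0,0,-0.3],
    [0,0,0],
  ],
  twist=[
    [0,0,0],
    [0,0,0],
    [0,0,0],
    [0,0,0],
    [0,0,0],
    [0,0,0],
  ],
)

```text
t: 3.32
position: [0.4888, -0.0598, 0.0937]
orientation: [-180.0, -0.0, 179.9]
ft_force: [-0.8, -0.1, 1.5]
grip_width: 0.0002
finger_force: 1.0
```

Contact starting, as expected; full down at TCP z ≈ 0.088.

Call:
drive_tool(
  grip=[0,0,0,0],
  translation=[
    [0,0,-0.2],
    [0,0,-0.2],
    [0,0,-0.2],
    [0,0,0],
  ],
  twist=[
    [0,0,0],
    [0,0,0],
    [0,0,0],
    [0,0,0],
  ],
)

```text
t: 3.65
position: [0.4888, -0.0598, 0.0882]
orientation: [180.0, -0.0, 179.9]
ft_force: [-1.3, 0.5, 4.4]
grip_width: 0.0
finger_force: 2.1
```

Call:
drive_tool(
  grip=[0,0,0,0,0,0,0,0],
  translation=[
    [0,0,-0.1],
    [0,0,0],
    [0,0,0],
    [0,0,0],
    [0,0,0],
    [0,0,0],
    [0,0,0],
    [0,0,0],
  ],
  twist=[
    [0,0,0],
    [0,0,0],
    [0,0,0],
    [0,0,0],
    [0,0,0],
    [0,0,0],
    [0,0,0],
    [0,0,0],
  ],
)

```text
t: 4.32
position: [0.4889, -0.0599, 0.088]
orientation: [180.0, -0.0, 179.9]
ft_force: [-3.4, 1.1, 11.6]
grip_width: -0.0003
finger_force: 5.9
```

Force beyond 4.5 N with travel stopped: fully down and held 0.6 s. Release, and go over the start bar (+9.9, +10.0 cm).

Call:
drive_tool(
  grip=[0,0,0,0,0,0,0,0],
  translation=[
    [0,0,0.7],
    [0,0,1.2],
    [0,0,2],
    [0,0,1],
    [2.5,2.5,0],
    [2.5,2.5,0],
    [2.5,2.5,0],
    [2.4,2.5,0],
  ],
  twist=[
    [0,0,0],
    [0,0,0],
    [0,0,0],
    [0,0,0],
    [0,0,0],
    [0,0,0],
    [0,0,0],
    [0,0,0],
  ],
)

```text
t: 4.98
position: [0.5891, 0.0415, 0.1365]
orientation: [180.0, 0.0, 179.9]
ft_force: [0.2, -1.0, -0.1]
grip_width: 0.0001
finger_force: 0.0
```

Call:
drive_tool(
  grip=[0,0,0,0,0],
  translation=[
    [0,0,-1],
    [0,0,-1],
    [0,0,-0.5],
    [0,0,0],
    [0,0,0],
  ],
  twist=[
    [0,0,0],
    [0,0,0],
    [0,0,0],
    [0,0,0],
    [0,0,0],
  ],
)

```text
t: 5.4
position: [0.5869, 0.0387, 0.1109]
orientation: [-180.0, -0.1, 179.8]
ft_force: [-0.4, -0.2, 0.3]
grip_width: -0.0002
finger_force: 0.0
```

Run:
```python
from h import *
im,_=grab('side'); print(robot.state()['position'],robot.state()['ft_force'])
cv2.imwrite('pics/close2.png',cv2.resize(im[150:390,180:460,::-1],None,fx=2,fy=2))
```

```text
[0.58739395 0.03886081 0.11140774] [-0.0491745   0.14848833 -0.84279117]
```

View pics/close2.png

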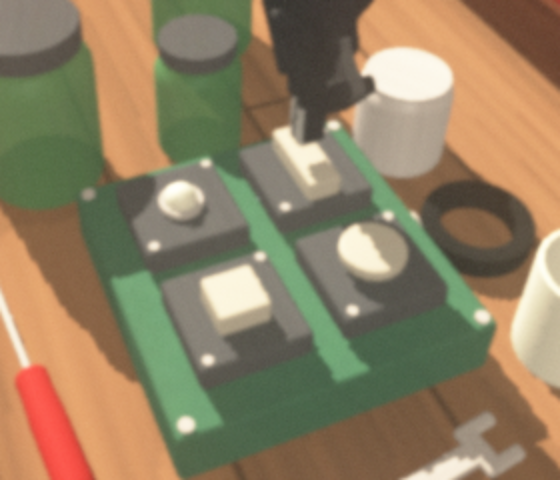

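The reset key is back up at (235,300), the fingers are above the bar (305,140), and the jar stands untouched at (200,90). Next I press the start bar.

Call:
drive_tool(
  grip=[0,0,0,0,0,0,0],
  translation=[
    [0.1,0.1,-0.6],
    [0,0,-0.6],
    [0,0,-0.4],
    [0,0,-0.3],
    [0,0,-0.2],
    [0,0,-0.2],
    [0,0,0],
  ],
  twist=[
    [0,0,0],
    [0,0,0],
    [0,0,0],
    [0,0,0],
    [0,0,0],
    [0,0,0],
    [0,0,0],
  ],
)

```text
t: 6.03
position: [0.5889, 0.041, 0.0883]
orientation: [180.0, -0.0, 179.9]
ft_force: [-0.9, 0.3, 3.8]
grip_width: -0.0003
finger_force: 2.1
```

Call:
drive_tool(
  grip=[0,0,0,0,0,0,0,0],
  translation=[
    [0,0,-0.1],
    [0,0,0],
    [0,0,0],
    [0,0,0],
    [0,0,0],
    [0,0,0],
    [0,0,0],
    [0,0,0],
  ],
  twist=[
    [0,0,0],
    [0,0,0],
    [0,0,0],
    [0,0,0],
    [0,0,0],
    [0,0,0],
    [0,0,0],
    [0,0,0],
  ],
)

```text
t: 6.7
position: [0.5889, 0.0411, 0.088]
orientation: [180.0, -0.0, 179.9]
ft_force: [-3.1, 0.3, 9.3]
grip_width: -0.0
finger_force: 4.6
```

Call:
drive_tool(
  grip=[0,0,0,0,0,0,0,0],
  translation=[
    [0,0,0.7],
    [0,0,1.2],
    [0,0,2],
    [0,0,2.5],
    [0,0,2.5],
    [0,0,1.5],
    [0,0,0],
    [0,0,0],
  ],
  twist=[
    [0,0,0],
    [0,0,0],
    [0,0,0],
    [0,0,0],
    [0,0,0],
    [0,0,0],
    [0,0,0],
    [0,0,0],
  ],
)

```text
t: 7.37
position: [0.5894, 0.0413, 0.1925]
orientation: [180.0, 0.1, 179.9]
ft_force: [-0.1, 0.0, -0.0]
grip_width: 0.0001
finger_force: 0.0
```

Run:
```python
from h import *
im,_=grab('side'); print(robot.state()['position'],robot.state()['ft_force'])
cv2.imwrite('pics/close3.png',cv2.resize(im[150:390,180:460,::-1],None,fx=2,fy=2))
```

```text
[0.58864231 0.04126585 0.19135444] [-0.15740123 -0.10431009 -0.13014154]
```

View pics/close3.png

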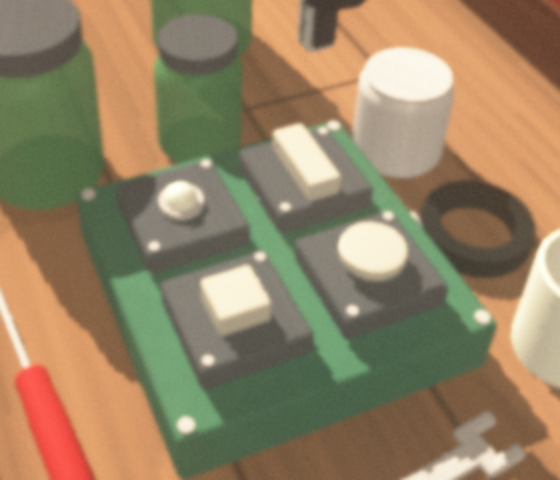

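All keys are up (reset (235,300), start (305,160), stop (372,250)), the jar is in place at (200,90), and the gripper is clear.

```bash
python3 -c "
from cell import robot
print(robot.close_job())"
```

```text
the job is handed in; nothing more can be done
None
```

I pressed the reset button and then the start button fully down, held each for over half a second and let each spring back up, without touching the stop button or the jar; the job is handed in at about 7.4 s, with no verdict returned.

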